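Uncover the reading station and present the bearing ball

TASK

Take the flat metal cover plate that leans in front of the reading station's eye and stand it on edge, fully down, in either empty slot of the wooden rack, and let go of it. Then lift the dish and, keeping it level and the loose steel ball in its middle all the way, give it a quarter turn so that its lip points at the eye, and hold it centred over the station's round black pad with the ball level with the eye. Finish while still holding the dish still in the air there, and leave the other things on the bench where they are.

Things in the scene. Friction and masses are not known exactly. Their poses are not given: they have to be found in the camera images.
- cover: the cover plate to rack: flat aluminium plate 8 mm thick (its x), 100 mm wide (its y), 130 mm high (its z), 0.2 to 0.4 kg. Origin: middle of its lower 8 x 100 mm edge face. It starts leaning back 20 degrees on a ledge of the reading station, against two prongs that reach 80 mm up from that edge 74 mm apart; the upper 50 mm is free on both sides
- reader: grey reading station, fixed. Its x points from the front (pad) to the back (eye housing); z up. Origin on the bench under the foot of the rest. Ledge and prongs at x = -13 to 40 mm, up to 110 mm high; eye housing 85 mm wide, x from 70 to 148 mm, 100 mm high
- reader_pad (a point): centre of the top of the station's round black pad, 150 mm across, 8 mm above the bench, 150 mm in front of the station's origin
- reader_eye (a point): centre of the round lens, 80 mm above the bench, on the front of the eye housing, looking level over the pad along the station's -x
- rack: wooden rack, fixed: block 165 mm (its x) by 120 mm (its y) by 46 mm high, origin under its centre. Three slots run along its y, at x = -55, 0 and 55 mm, each 15 mm wide and 34 mm deep, open at both ends; the one at -55 mm already holds a plate, the others are empty
- slot_mid (a point): centre of the floor of the empty middle slot, 12 mm above the bench; the slot runs along its y, its x is across the slot
- slot_end (a point): centre of the floor of the empty end slot, 12 mm above the bench; same axes
- parked: bystander: plate like the cover (8 x 100 x 130 mm) standing in the rack's third slot; origin in the middle of its lower edge
- dish: round shallow aluminium dish, 146 mm across, rim 21 mm high, 0.35 to 0.6 kg; inside a cone rising 1 in 5, so a tilt over 11 degrees rolls the ball away. Origin: centre of the underside; x towards the lip, z up. Handle: black level bar along its y across the middle, 16 mm wide, 24 mm high, 140 mm long, mid-height 105 mm above the origin, free underneath between end posts at y = -66 and 66 mm
- dish_lip (a point): end of the dish's one flat lip (32 mm wide tongue), 90 mm from the centre along the dish's x, 18 mm up
- dish_seat (a point): where the ball's centre is when the ball lies in the middle of the dish, 23 mm above the dish's origin
- ball_center (a point): centre of the loose steel ball, 30 mm across, 0.11 kg, lying in the dish
- flange: bystander: dark steel flange ring, 90 mm across, 30 mm high; origin under its centre
- spacer: bystander: upright steel tube, 52 mm across, 60 mm high; origin under its centre
- block: bystander: wooden block 60 x 100 x 45 mm; origin under its centre
- wrench: bystander: steel wrench lying flat; origin at its middle
- jar: bystander: closed grey jar, 60 mm across, 80 mm high; origin under its centre
- carton: bystander: cardboard carton 90 x 100 x 60 mm; origin under its centre
There are look-alikes about, which are no part of the job. What is meant by the dish is not purple, and is the larger of those in its own colour. What is shaped like the cover but red is not meant.

How it is judged:
On the way, in this order (a step that is already met when the one before it is completed fails the run):
1. the cover plate stands on edge at the bottom of an empty rack slot and is let go (((x of cover in the frame of slot_mid between -0.009 and 0.009 m and y of cover in the frame of slot_mid between -0.03 and 0.03 m and z of cover in the frame of slot_mid between -0.004 and 0.008 m) or (x of cover in the frame of slot_end between -0.009 and 0.009 m and y of cover in the frame of slot_end between -0.03 and 0.03 m and z of cover in the frame of slot_end between -0.004 and 0.008 m)) and angle between cover's own z axis and vertical below 0.3 rad and contact force between cover and the fingers below 0.2 N and linear speed of cover below 0.05 m/s and height (world z) of dish below 0.01 m), for 0.2 s.
2. the dish is lifted level with the ball in its middle (height (world z) of dish above 0.03 m and angle between dish's own z axis and vertical below 0.15 rad and distance between ball_center and dish_seat below 0.01 m), for 0.2 s.
At the end, for the whole second after the job is handed in: Plate let go, upright within 17 degrees, on the floor of an empty slot; dish held still in the air, touching only the fingers: centre within 30 mm of the pad's, ball within 25 mm of the eye's height and 10 mm of the middle, lip at the eye within 11 degrees, level within 7 degrees (((x of cover in the frame of slot_mid between -0.009 and 0.009 m and y of cover in the frame of slot_mid between -0.03 and 0.03 m and z of cover in the frame of slot_mid between -0.004 and 0.008 m) or (x of cover in the frame of slot_end between -0.009 and 0.009 m and y of cover in the frame of slot_end between -0.03 and 0.03 m and z of cover in the frame of slot_end between -0.004 and 0.008 m)) and angle between cover's own z axis and vertical below 0.3 rad and contact force between cover and the fingers below 0.2 N and horizontal distance between dish and reader_pad below 0.03 m and z of ball_center in the frame of reader_eye between -0.025 and 0.025 m and angle between the x axis of dish and the x axis of reader, either way round below 0.2 rad and x of dish_lip in the frame of reader above -0.12 m and angle between dish's own z axis and vertical below 0.12 rad and distance between ball_center and dish_seat below 0.01 m and contact force between dish and the fingers above 1 N and contact force between dish and reader below 0.2 N and contact force between dish and rack below 0.2 N and contact force between dish and cover below 0.2 N and linear speed of dish below 0.03 m/s and angular speed of dish below 0.2 rad/s); the arm keeps its last pose, push and grip.
It fails at once if the ball rolls more than 20 mm out of the dish's middle (distance between ball_center and dish_seat above 0.02 m).
It fails at once if the dish is tilted more than 14 degrees (angle between dish's own z axis and vertical above 0.25 rad).
It fails at once if a bystander is moved more than 20 mm (distance of any of flange, spacer, block, wrench, jar, carton, parked from where it was at the start of the episode above 0.02 m).
It also fails if it takes over 72 s, if anything falls off the work surface, if the arm or the gripper's body presses on something with over 40 N, if the wrist force passes 120 N, or if a joint passes its speed limit or range.

ROBOT

A 6-joint arm with a two-finger parallel gripper is mounted at the origin on the work surface. World frame = base frame: x ahead of the robot, y to its left, z up, the work surface at z = 0. Lengths are in m, angles in rad, forces in N, time in s.
With the tool pointing down it reaches from about 0.425 to 0.95 m from the base axis. Payload 3.5 kg.
Tool frame: the origin (TCP) lies at the very end of the fingers, on their centre line; the grasp point (between the pads) lies 19 mm behind it; z points along the fingers, y is the direction in which the jaws open and shut (so a half turn about z gives the same grasp; the last joint's range is limited). The gripper opens to 85 mm and grips with 20 to 120 N. Pads are 22 mm wide; open, the fingers measure 114 mm over their backs; the gripper's body (76 mm by 85 mm) begins 54 mm behind the grasp point. The pads swing forward as they close: fully open they stand 13 mm farther back than shut.
Start: joints at [0.961, 0.286, 1.577, -0, 1.279, -0.15], TCP at [0.3, 0.605, 0.231] pointing down, gripper open.
Joint ranges: [-2.77, 2.77], [-0.9, 2.22], [0.21, 2.48], [-1.53, 4.67], [0.24, 2.81], [-2.84, 2.84]. Speed limits (rad/s): [2.79, 2.79, 3.14, 3.14, 3.14, 3.14].

INTERFACE

Orientations are given as a unit quaternion [x, y, z, w].
In Python, from plant import get_state, read_camera, sign_off gives the robot as it stands.
- The arm moves only by the tool step_arm, never from a script. Its argument "targets" is a list that holds one entry, the list of rows, each a list of 5 numbers: the opening, from 0 (shut) to 1 (fully open), then the shift along the tool's x, y, z each as a share of 4 cm, from -1 to 1, then the turn about the tool's z as a share of 5 degrees, from -1 to 1. A call has 1 to 10 rows; each row shifts and turns the commanded pose from where the row before left it, along the tool's axes as they then stand; what a row does not reach is not made up. A row lasts 1/12 s, in which the tool goes at most 41.7 mm and 7.16 degrees, less where a joint would pass 70% of its speed; a pose out of reach is approached as far as the arm can. A call with a number of a shift or a turn outside -1 to 1 is refused whole. A call with a gripper value outside its range is refused whole. The fingers move at their own pace and stop on an object; "squeeze" is the grip in N (left out, the last holds). Time passes only in rows, so rows that do not move let the fingers close. It gives the time, the measured TCP pose, the force and the opening at its end, in the units of the state.
- get_state(): the state, without advancing time (a new reading comes with each control period).
- read_camera(name): name is "scene" or "top"; returns a dict with "pixels" (480x640x3 uint8, red, green, blue), "range_z" (480x640 float32, m along the optical axis (not along the pixel's ray), 0 where there is no reading), "mtx" (3x3 intrinsics, pixels), "rvec" (rotation vector, rad) and "tvec" (3), from world to camera coordinates, as OpenCV has them. Camera axes: x right, y down, z forward; pixel columns grow to the right and rows downward; lengths in m; the calibration is good to about 2 mm. A picture is of the moment at which its call begins.
- sign_off(): hands the job in, once; it reports no verdict.
The state is a dict: "time": time; "qpos": joint angles; "dq": joint speeds; "joint_efforts": joint torques, N m; "eef_pos": TCP position; "tcp_rot": TCP orientation; "contact_force": force on the tool from outside, world axes, zero at the start; "wrist_torque": the same for the moment, N m; "opening": opening from 0.0 (shut) to 1.0 (fully open).
Only numpy, scipy, OpenCV 4.12 (cv2) and the standard library are available. Lean on these libraries where they do the work, as an engineer would, in place of code of your own. Each camera call takes 0.05 s, during which the arm holds its last target.

## Working session

There is one attempt and no reset: what is moved stays moved. The work goes in short steps, Python scripts to look and compute and a tool call to move; the robot and the scene stay as the last step left them, time stands still between calls to the robot, and variables do not carry over. Pictures are saved under pics/ and viewed, and the job is handed in when it is done.

Besides the shell and the picture viewer there is one more tool, called after "Call:" as name(argument=value, ...), one argument or row to a line, values as JSON. step_arm: Moves the arm, as the interface text tells. Shift numbers are shares of 4 cm and turn numbers shares of 5 degrees, none past 1 either way. Its arguments: {"type":"object","properties":{"targets":{"type":"array"},"squeeze":{"type":"number"}},"required":["targets"]}

```bash
mkdir -p pics; ls; cat > h.py <<'E'
import numpy as np, cv2
from plant import get_state, read_camera, sign_off
def cam(n,save=None):
    c=read_camera(n)
    if save: cv2.imwrite(save,c["pixels"][:,:,::-1])
    R,_=cv2.Rodrigues(np.array(c["rvec"],float)); t=np.array(c["tvec"],float).ravel()
    K=np.array(c["mtx"]); z=c["range_z"].astype(float)
    v,u=np.mgrid[0:480,0:640]
    P=np.stack([(u-K[0,2])/K[0,0]*z,(v-K[1,2])/K[1,1]*z,z],-1)
    W=(P-t)@R
    W[z==0]=np.nan
    return c,W
E
python3 - <<'E'
from h import *
for n in("scene","top"):
    c,W=cam(n,f"pics/{n}0.png"); np.savez(f"{n}0.npz",W=W,p=c["pixels"],mtx=c["mtx"],r=c["rvec"],t=c["tvec"])
    print(c["mtx"],c["rvec"],c["tvec"])
print(get_state())
E
```

```text
pics
[[523.08347695   0.         316.61167908]
 [  0.         523.08347695 237.52740452]
 [  0.           0.           1.        ]] [ 2.1451442   1.39300181 -0.48820299] [-0.22768271 -0.29923619  1.5415323 ]
[[524.30492766   0.         323.68422116]
 [  0.         524.30492766 237.77626448]
 [  0.           0.           1.        ]] [ 2.13484595 -2.19811626  0.14182751] [0.04189126 0.4939137  1.29425126]
{'time': 0.1, 'qpos': array([ 9.61007174e-01,  2.87112691e-01,  1.57801696e+00, -1.03271746e-05,
        1.27859397e+00, -1.50009127e-01]), 'dq': array([-0.00036891, -0.00106903, -0.00194989,  0.00090306, -0.00036443,
        0.00044906]), 'joint_efforts': array([ 1.91919804e-03, -4.07296193e+01, -2.93699813e+01, -1.91319771e-05,
        3.41080333e-03, -2.10016111e-05]), 'eef_pos': array([0.29917351, 0.60442446, 0.23006914]), 'tcp_rot': array([ 2.27868849e-01,  9.73691251e-01, -9.91346571e-04, -3.90517883e-04]), 'contact_force': array([-0.77775795, -0.64484271, -0.49697298]), 'wrist_torque': array([-0.0060096 , -0.05412375,  0.02614487]), 'opening': 1.0003042386778582}
```

View pics/scene0.png

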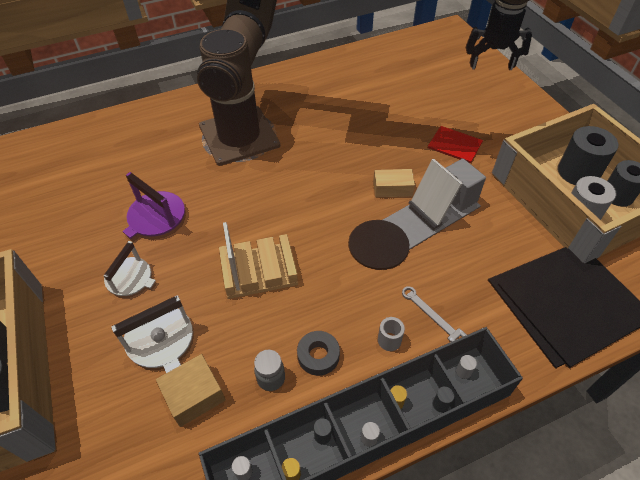

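View pics/top0.png

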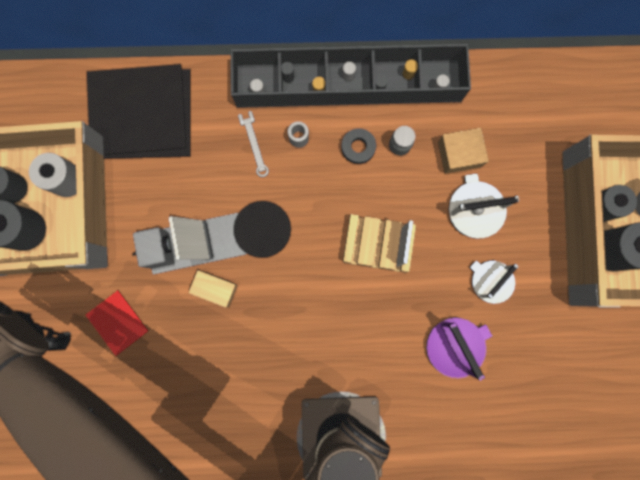

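Scene shows the robot, the station with the leaning cover (scene ~437,190; top ~190,240), its pad (top 262,229), the rack (top 380,243) and the white dish with ball (top 478,209; lip up toward the carton at 465,150). Now I'll measure.

```bash
cat > m.py <<'E'
import numpy as np, cv2
d=np.load("top0.npz"); W=d["W"]; p=d["p"].astype(int)
s=np.load("scene0.npz"); WS=s["W"]; ps=s["p"].astype(int)
def reg(W,u0,u1,v0,v1):
    return W[v0:v1,u0:u1].reshape(-1,3), 
def info(name,P):
    P=P[np.isfinite(P).all(1)]
    r=cv2.minAreaRect((P[:,:2]*1000).astype(np.float32))
    print(name,len(P),"mean",P.mean(0).round(4),"rect c",np.round(r[0],1),np.round(r[1],1),round(r[2],1),"z",P[:,2].min().round(4),P[:,2].max().round(4))
tab=W[300:320,240:280].reshape(-1,3); print("table z",np.nanmedian(tab[:,2]))
def R(u0,u1,v0,v1,zl,zh,W=W):
    P=W[v0:v1,u0:u1].reshape(-1,3); P=P[np.isfinite(P).all(1)]
    return P[(P[:,2]>zl)&(P[:,2]<zh)]
# pad: dark
m=np.zeros(W.shape[:2],bool); m[195:262,228:296]=1
dark=m&(p.sum(2)<120); info("pad",W[dark])
c=np.argwhere(dark).astype(np.float32)
e=cv2.fitEllipse(cv2.convexHull(c[:,::-1].copy())); print(e)
info("housing",R(128,180,220,275,.09,.108))
info("station base",R(150,240,200,275,.003,.03))
info("rack top",R(335,420,205,280,.038,.054))
info("parked",R(335,425,205,280,.08,.2))
info("cover all hi",R(160,225,205,275,.112,.2))
info("cover all",R(160,225,205,275,.03,.2))
info("carton",R(430,500,120,180,.03,.08))
info("handle",R(440,530,170,245,.09,.14))
info("dish rim",R(440,520,165,245,.012,.03))
info("block",R(180,240,265,312,.025,.07))
# cover plane
P=R(172,208,215,262,.06,.15); 
c0=P.mean(0); u,sv,vt=np.linalg.svd(P-c0); print("cover plane",c0,vt[2],sv/np.sqrt(len(P)))
E
python3 m.py
python3 - <<'E'
import cv2,numpy as np
a=cv2.imread('pics/top0.png')
x=cv2.resize(a[180:290,125:300],None,fx=4,fy=4,interpolation=cv2.INTER_CUBIC); cv2.imwrite('pics/z1.png',x)
x=cv2.resize(a[120:280,335:530],None,fx=4,fy=3.7,interpolation=cv2.INTER_CUBIC); cv2.imwrite('pics/z2.png',x)
E
```

```text
table z 0.00011423939746838605m.py:9: RuntimeWarning: Mean of empty slice.
  print(name,len(P),"mean",P.mean(0).round(4),"rect c",np.round(r[0],1),np.round(r[1],1),round(r[2],1),"z",P[:,2].min().round(4),P[:,2].max().round(4))
  ret = um.true_divide(
Traceback (most recent call last):
  File "m.py", line 16, in <module>
    dark=m&(p.sum(2)<120); info("pad",W[dark])
                           ~~~~^^^^^^^^^^^^^^^
  File "m.py", line 9, in info
    print(name,len(P),"mean",P.mean(0).round(4),"rect c",np.round(r[0],1),np.round(r[1],1),round(r[2],1),"z",P[:,2].min().round(4),P[:,2].max().round(4))
                                                                                                             ~~~~~~~~~~^^
ValueError: zero-size array to reduction operation minimum which has no identity
```

View pics/z1.png

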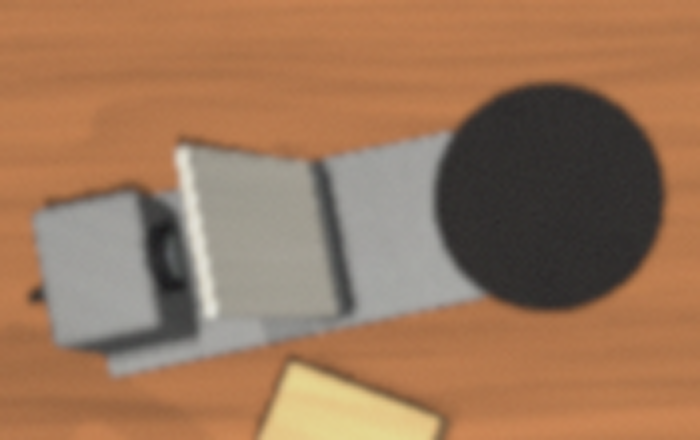

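View pics/z2.png

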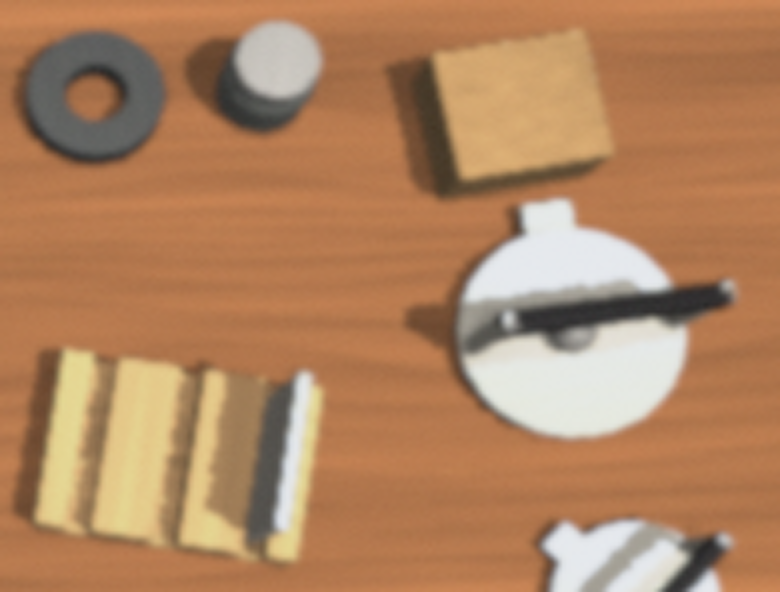

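z1: station with eye at left, cover's bright top edge at left (top px ~171-178,217-258) leaning toward the eye, pad centre ~ (262,229). z2: parked plate sits in the rack's right (-y) slot; the middle and left slots are empty; dish lip is up, handle left-right.

```bash
sed -i 's/p.sum(2)<120/p.sum(2)<170/' m.py; python3 m.py; python3 - <<'E'
import numpy as np
d=np.load("top0.npz");print(d["p"][229,262],d["W"][229,262],d["W"][209,478], d["W"][225,478])
E
```

```text
table z 0.00011423939746838605
pad 2357 mean [0.5249 0.1846 0.0082] rect c [525.9 185.3] [142.3 138.1] 43.0 z -0.0019 0.0182
((261.9682312011719, 228.8832550048828), (54.47398376464844, 54.74247741699219), 82.89712524414062)
housing 1070 mean [0.4775 0.4416 0.0992] rect c [479.  440.2] [85.5 78.7] 11.4 z 0.0901 0.1069
station base 2166 mean [0.5029 0.3236 0.0084] rect c [509.7 359.2] [232.9 192.5] 88.4 z 0.003 0.03
rack top 2164 mean [ 0.4776 -0.1047  0.0462] rect c [ 478.2 -110.8] [165.7 120.5] 79.3 z 0.0381 0.0539
parked 314 mean [ 0.4676 -0.1625  0.126 ] rect c [ 468.5 -164.4] [  9. 101.] 79.0 z 0.0806 0.1502
cover all hi 533 mean [0.4926 0.3653 0.1346] rect c [493.7 365.6] [100.4  23.9] 9.7 z 0.1121 0.154
cover all 1746 mean [0.4891 0.3634 0.0922] rect c [484.  367.8] [121.5 137. ] 82.9 z 0.03 0.154
carton 1561 mean [ 0.707  -0.332   0.0587] rect c [ 710.3 -335.1] [ 91.6 102.2] 8.7 z 0.0301 0.0694
handle 466 mean [ 0.557  -0.3652  0.1152] rect c [ 558.6 -367.6] [ 17.3 140.9] 7.0 z 0.0925 0.1249
dish rim 2090 mean [ 0.564  -0.3665  0.0193] rect c [ 583.2 -366.9] [194.5 144.7] 2.7 z 0.012 0.0298
block 1024 mean [0.3755 0.3063 0.0444] rect c [375.9 308. ] [101.5  60.4] 67.4 z 0.0252 0.0527
cover plane [0.4935632  0.35535521 0.10885607] [-0.16758811  0.91778886 -0.35996922] [0.02951108 0.0278817  0.00175362]
[49 47 45] [0.52445519 0.18457615 0.00889832] [ 0.55592647 -0.36488148  0.03859263] [ 0.5183469  -0.36980377  0.01447651]
```

```bash
cat > m2.py <<'E'
from m import *
pad=np.array([.5247,.1848]); th=np.deg2rad(100.3); ex=np.array([np.cos(th),np.sin(th)]); ey=np.array([-ex[1],ex[0]])
o=pad+.15*ex; print("reader o",o)
for nm,WW,reg in(("top",W,(160,225,205,275)),("scene",WS,(405,500,145,230))):
    P=R(*reg,.02,.2,W=WW); q=P[:,:2]-o; L=np.c_[q@ex,q@ey,P[:,2]]
    print(nm)
    for a in np.arange(.02,.16,.01):
        s=L[(L[:,2]>a)&(L[:,2]<=a+.01)&(L[:,0]<.068)&(L[:,0]>-.03)]
        if len(s)>3: print(a.round(3),len(s),"x",np.percentile(s[:,0],[5,50,95]).round(4),"y",s[:,1].min().round(4),s[:,1].max().round(4))
# rack
c=np.array([.4782,-.1108]); t=np.deg2rad(79.3); ax=np.array([np.cos(t),np.sin(t)]); ay=np.array([-ax[1],ax[0]])
P=R(335,420,205,280,-.01,.2); q=P[:,:2]-c; x=q@ax;y=q@ay
k=(abs(y)<.06)&(P[:,2]<.06)
for a in np.arange(-.09,.09,.005):
    s=k&(x>a)&(x<=a+.005)
    if s.sum()>2: print(a.round(3),s.sum(),"zmed",np.percentile(P[s,2],[10,50,90]).round(3))
E
python3 m2.py | sed -n '/reader o/,$p'
```

```text
reader o [0.49787967 0.33238276]
top
0.02 152 x [-0.0149 -0.0107 -0.0042] y -0.0513 0.0871
0.03 115 x [-0.012  -0.0044 -0.0011] y -0.0508 0.0842
0.04 119 x [-0.0026  0.0006  0.0223] y -0.0498 0.0881
0.05 92 x [0.0006 0.0033 0.0072] y -0.0512 0.0477
0.06 89 x [0.0041 0.0068 0.0094] y -0.0507 0.0481
0.07 101 x [0.0079 0.0104 0.0129] y -0.0499 0.0477
0.08 103 x [0.0118 0.0144 0.0171] y -0.0519 0.048
0.09 95 x [0.015  0.0177 0.0204] y -0.0505 0.0479
0.1 112 x [0.0181 0.0218 0.0247] y -0.0504 0.048
0.11 111 x [0.0221 0.0255 0.0281] y -0.0511 0.0484
0.12 102 x [0.0266 0.029  0.0314] y -0.0496 0.0481
0.13 111 x [0.0298 0.0324 0.0351] y -0.0501 0.0483
0.14 204 x [0.0338 0.0381 0.0443] y -0.0521 0.0482
0.15 24 x [0.0368 0.0383 0.0409] y -0.0508 0.0414
scene
0.02 207 x [-0.0151 -0.0097  0.0163] y -0.0475 0.0909
0.03 175 x [-0.0123 -0.0034  0.0146] y -0.0495 0.0903
0.04 269 x [-0.0029  0.012   0.045 ] y -0.0479 0.1357
0.05 151 x [-0.0004  0.0037  0.009 ] y -0.0484 0.0529
0.06 133 x [0.0038 0.0078 0.0114] y -0.0469 0.0535
0.07 143 x [0.0074 0.0115 0.0157] y -0.0478 0.0544
0.08 149 x [0.0113 0.01
[... 917 characters left out ...]
0.043 0.046 0.049]
-0.01 157 zmed [0.011 0.032 0.047]
-0.005 95 zmed [0.009 0.013 0.016]
0.0 83 zmed [0.009 0.012 0.016]
0.005 42 zmed [0.042 0.046 0.048]
0.01 101 zmed [0.043 0.046 0.05 ]
0.015 97 zmed [0.043 0.046 0.05 ]
0.02 93 zmed [0.043 0.046 0.05 ]
0.025 96 zmed [0.043 0.047 0.05 ]
0.03 101 zmed [0.043 0.046 0.05 ]
0.035 94 zmed [0.042 0.047 0.05 ]
0.04 96 zmed [0.043 0.046 0.049]
0.045 131 zmed [0.01  0.036 0.048]
0.05 93 zmed [0.009 0.013 0.015]
0.055 88 zmed [0.009 0.013 0.016]
0.06 64 zmed [0.009 0.044 0.049]
0.065 98 zmed [0.043 0.047 0.05 ]
0.07 95 zmed [0.042 0.046 0.049]
0.075 98 zmed [0.042 0.046 0.05 ]
0.08 124 zmed [-0.001  0.03   0.048]
0.085 86 zmed [-0.004  0.001  0.004]
```

Call:
step_arm(
  targets=[
    [[0.5,0,0,0,-0.92],[0.5,0,0,0,-0.92],[0.5,0,0,0,-0.92],[0.5,0,0,0,-0.92],[0.5,0,0,0,-0.92],[0.5,0,0,0,-0.92],[0.5,0,0,0,-0.92],[0.5,0,0,0,-0.92],[0.5,0,0,0,0]],
  ],
  squeeze=25,
)

```text
time: 0.85
eef_pos: [0.2993, 0.6046, 0.2305]
tcp_rot: [-0.092, 0.996, -0.001, -0.0]
contact_force: [-1.3, 0.1, 0.0]
opening: 0.504
```

```bash
cat >> h.py <<'E'
from scipy.spatial.transform import Rotation as Ro
def go(tx,ty,tz,yaw=None):
    s=get_state(); r=Ro.from_quat(s["tcp_rot"]).as_matrix(); p=np.array(s["eef_pos"])
    y=np.rad2deg(np.arctan2(r[1,1],r[0,1]))
    d=np.array([tx,ty,tz])-p; l=r.T@d
    print("t",round(s["time"],2),"p",p.round(4),"yaw_y",round(y,2),"tilt z",r[:,2].round(4),"open",round(s["opening"],3),"F",np.round(s["contact_force"],1))
    print("tool shift units(4cm):",(l/.04).round(3),"turn units:",None if yaw is None else round(-(yaw-y)/5,3))
E
python3 -c "
from h import *
go(.4918,.3659,.2,100.3)"
```

```text
t 0.85 p [0.2993 0.6046 0.2305] yaw_y 100.54 tilt z [-8.0e-04 -1.1e-03 -1.0e+00] open 0.504 F [-1.3  0.1  0. ]
tool shift units(4cm): [-3.642 -6.747  0.766] turn units: 0.047
```

Call:
step_arm(
  targets=[
    [[0.5,-0.36,-0.67,0.05,0],[0.5,-0.36,-0.67,0.05,0],[0.5,-0.36,-0.67,0.05,0],[0.5,-0.36,-0.67,0.05,0],[0.5,-0.36,-0.67,0.05,0],[0.5,-0.36,-0.67,0.05,0],[0.5,-0.36,-0.67,0.1,0],[0.5,-0.36,-0.67,0.1,0],[0.5,-0.36,-0.67,0.1,0],[0.5,-0.36,-0.67,0.1,0.05]],
  ],
)

```text
time: 1.68
eef_pos: [0.4903, 0.3661, 0.2029]
tcp_rot: [-0.088, 0.996, -0.0, -0.0]
contact_force: [0.6, -0.1, -0.6]
opening: 0.502
```

Call:
step_arm(
  targets=[
    [[0.5,0,0,0,0],[0.5,0,0,0,0],[0.5,0,0,0,0]],
  ],
)

```text
time: 1.93
eef_pos: [0.4895, 0.3676, 0.2031]
tcp_rot: [-0.088, 0.996, 0.0, -0.0]
contact_force: [0.1, -0.2, -0.1]
opening: 0.495
```

```bash
python3 -c "
from h import *
go(.4918,.3659,.106,100.3)
cam('scene','pics/s1.png');cam('top','pics/t1.png')
for n in('s1','t1'):
    a=cv2.imread(f'pics/{n}.png'); r=(130,280,350,540) if n=='s1' else (180,290,125,300)
    cv2.imwrite(f'pics/{n}z.png',cv2.resize(a[r[0]:r[1],r[2]:r[3]],None,fx=3,fy=3,interpolation=cv2.INTER_CUBIC))
"
```

```text
t 1.93 p [0.4895 0.3676 0.2031] yaw_y 100.11 tilt z [-7.e-04  2.e-04 -1.e+00] open 0.495 F [ 0.1 -0.2 -0.1]
tool shift units(4cm): [-0.051 -0.052  2.427] turn units: -0.037
```

View pics/s1z.png

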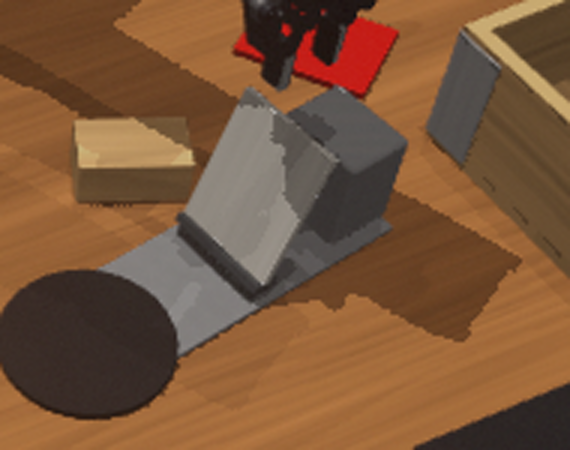

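The picture shows the fingers directly above the cover's upper edge (zoom ~290,90), and a dark front ledge with a lip at the cover's foot (~225,255).

Call:
step_arm(
  targets=[
    [[0.5,-0.05,-0.05,0.3,-0.04],[0.5,0,0,0.5,0],[0.5,0,0,0.5,0],[0.5,0,0,0.5,0],[0.5,0,0,0.4,0],[0.5,0,0,0.2,0],[0.5,0,0,0,0]],
  ],
)

```text
time: 2.62
eef_pos: [0.4899, 0.3655, 0.1041]
tcp_rot: [-0.091, 0.996, -0.001, -0.003]
contact_force: [0.1, -0.5, -0.3]
opening: 0.501
```

```bash
cat > v.py <<'E'
from h import *
import sys
def v(n,tag,r,f=3):
    c,W=cam(n); a=c["pixels"][:,:,::-1]
    cv2.imwrite(f'pics/{tag}.png',cv2.resize(a[r[0]:r[1],r[2]:r[3]],None,fx=f,fy=f,interpolation=cv2.INTER_CUBIC))
    return c,W
E
python3 -c "
from v import *
go(.4918,.3659,.106,100.3)
v('scene','s2z',(130,280,350,540))"
```

```text
t 2.62 p [0.4899 0.3655 0.1041] yaw_y 100.47 tilt z [-0.0049 -0.0025 -1.    ] open 0.501 F [ 0.1 -0.5 -0.3]
tool shift units(4cm): [-0.047  0.001 -0.048] turn units: 0.033
```

View pics/s2z.png

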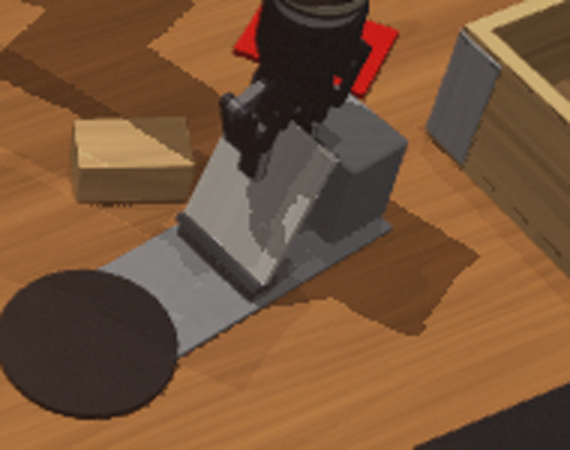

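The fingers straddle the cover's upper part (front finger ~245,150). Closing gently.

Call:
step_arm(
  targets=[
    [[0,0,0,0,0],[0,0,0,0,0],[0,0,0,0,0],[0,0,0,0,0],[0,0,0,0,0],[0,0,0,0,0]],
  ],
  squeeze=30,
)

```text
time: 3.17
eef_pos: [0.4935, 0.3639, 0.1098]
tcp_rot: [-0.092, 0.996, -0.003, 0.001]
contact_force: [-0.1, -5.9, 5.9]
opening: 0.218
```

```bash

python3 -c "
from v import *
go(.4918,.3659,.106,100.3)
v('scene','s3z',(130,280,350,540))"
```

```text
t 3.17 p [0.4935 0.3639 0.1098] yaw_y 100.53 tilt z [ 0.0028 -0.0055 -1.    ] open 0.218 F [-0.1 -5.9  5.9]
tool shift units(4cm): [0.032 0.059 0.094] turn units: 0.045
```

View pics/s3z.png

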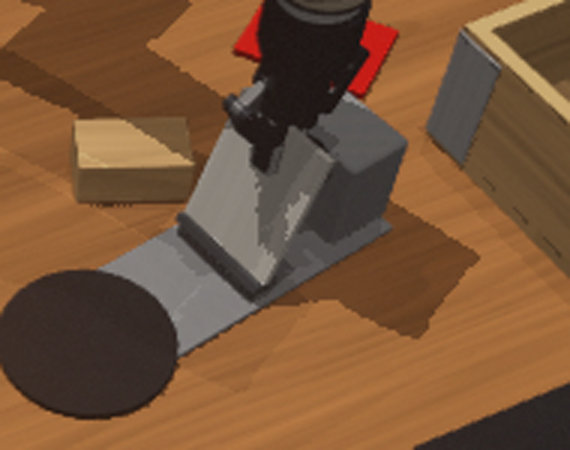

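Call:
step_arm(
  targets=[
    [[0,0,0,-0.1,0],[0,0,0,-0.1,0],[0,0,-0.1,-0.1,0],[0,0,-0.1,-0.1,0],[0,0,-0.15,-0.1,0],[0,0,-0.15,-0.1,0],[0,0,-0.15,-0.15,0],[0,0,-0.15,-0.15,0],[0,0,-0.15,-0.15,0],[0,0,0,0,0]],
  ],
  squeeze=40,
)

```text
time: 4.05
eef_pos: [0.5002, 0.3284, 0.1516]
tcp_rot: [-0.09, 0.996, 0.001, 0.002]
contact_force: [0.1, 0.8, -2.2]
opening: 0.089
```

```bash

python3 -c "
from v import *
go(.4918,.3659,.106,100.3)
v('scene','s4z',(130,280,350,540))"
```

```text
t 4.05 p [0.5002 0.3284 0.1516] yaw_y 100.36 tilt z [ 0.0035  0.0018 -1.    ] open 0.089 F [ 0.1  0.8 -2.2]
tool shift units(4cm): [0.042 0.958 1.142] turn units: 0.013
```

View pics/s4z.png

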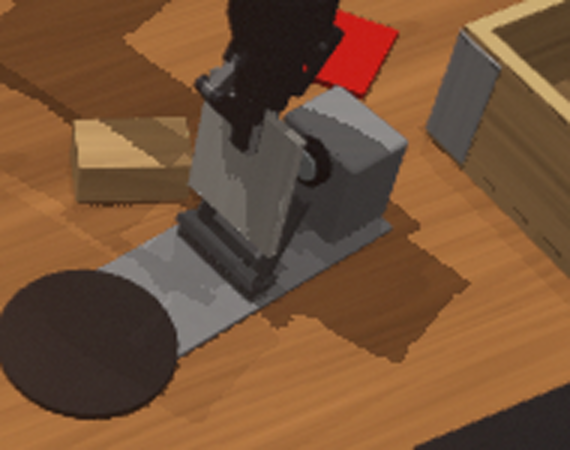

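Cover is off the ledge and upright, flush between the pads (opening 7.6 mm).

Call:
step_arm(
  targets=[
    [[0,0,0,-0.3,0],[0,0,0,-0.5,0],[0,0,0,-0.5,0.6],[0,0,0,-0.5,0.6],[0,0,0,-0.5,0.6],[0,0,0,-0.4,0.6],[0,0,0,-0.2,0.6],[0,0,0,0,0.6],[0,0,0,0,0.6],[0,0,0,0,0]],
  ],
  squeeze=70,
)

```text
time: 4.93
eef_pos: [0.4987, 0.3291, 0.2662]
tcp_rot: [0.092, 0.996, 0.0, 0.0]
contact_force: [0.4, 0.1, -2.0]
opening: 0.085
```

```bash

python3 -c "
from v import *
go(.4883,-.0572,.25,79.3)
c,W=v('scene','s5z',(60,230,350,540))
v('top','t5z',(150,290,125,320))
"
```

```text
t 4.93 p [0.4987 0.3291 0.2662] yaw_y 79.4 tilt z [ 6.e-04  6.e-04 -1.e+00] open 0.085 F [ 0.4  0.1 -2. ]
tool shift units(4cm): [-1.521 -9.541  0.399] turn units: 0.02
```

View pics/s5z.png

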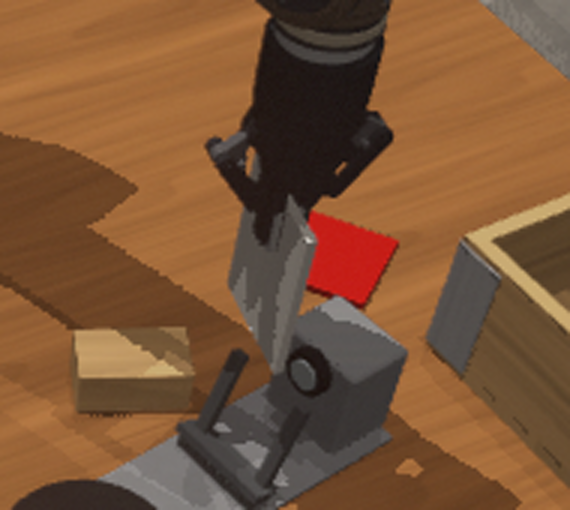

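The plate hangs in the grip, upright. Measuring its pose from depth (bottom height, tilt, in-plane angle).

```bash
cat > pl.py <<'E'
from h import *
s=get_state(); r=Ro.from_quat(s["tcp_rot"]).as_matrix(); p=np.array(s["eef_pos"])
import sys
for n in ("scene","top"):
    c,W=cam(n); P=W.reshape(-1,3); C=c["pixels"].reshape(-1,3).astype(int)
    k=np.isfinite(P).all(1); P=P[k];C=C[k]
    L=(P-p)@r   # tool coords
    k=(abs(L[:,0])<.075)&(abs(L[:,1])<.03)&(L[:,2]>(.004 if n=="scene" else -.06))&(L[:,2]<.12)&(P[:,2]>.05)
    if n=="top": k&=(C.sum(1)>200)
    L=L[k]
    if len(L)<20: print(n,"few");continue
    print(n,len(L),"x",np.percentile(L[:,0],[1,99]).round(4),"y",np.percentile(L[:,1],[1,50,99]).round(4),"z",np.percentile(L[:,2],[1,99]).round(4))
    r2=cv2.minAreaRect((L[:,[0,2]]*1000).astype(np.float32)); print(r2)
    m=L.mean(0);u,sv,vt=np.linalg.svd(L-m,full_matrices=False);print(vt[2].round(3),sv/np.sqrt(len(L)))
E
python3 pl.py
```

```text
scene 700 x [-0.0475  0.0527] y [-0.0074 -0.0051  0.0019] z [0.0044 0.0867]
((1.8617401123046875, 46.878108978271484), (85.57494354248047, 103.9437484741211), 89.9674301147461)
[0.019 1.    0.004] [0.0312771  0.02337767 0.0015674 ]
top 136 x [-0.0501 -0.0277] y [-0.0058 -0.004  -0.0029] z [-0.0379  0.0818]
((-38.62300109863281, 21.93920135498047), (23.30411720275879, 126.90657806396484), 0.20183435082435608)
[0.004 1.    0.005] [0.03205693 0.00603116 0.00057699]
```

Call:
step_arm(
  targets=[
    [[0,-0.08,-0.5,0,0],[0,-0.14,-0.9,0,0],[0,-0.15,-0.95,0,0],[0,-0.15,-0.95,0,0],[0,-0.15,-0.95,0,0],[0,-0.15,-0.95,0,0],[0,-0.15,-0.95,0,0],[0,-0.15,-0.95,0,0],[0,-0.15,-0.9,0,0],[0,-0.15,-0.8,0.1,0]],
  ],
)

```text
time: 5.97
eef_pos: [0.4901, -0.0301, 0.2624]
tcp_rot: [0.092, 0.996, -0.0, 0.001]
contact_force: [0.4, 0.4, -2.4]
opening: 0.078
```

Call:
step_arm(
  targets=[
    [[0,-0.1,-0.5,0.3,0.02],[0,0,-0.2,0.4,0],[0,0,0,0.4,0],[0,0,0,0.4,0],[0,0,0,0.3,0],[0,0,0,0,0],[0,0,0,0,0]],
  ],
)

```text
time: 6.55
eef_pos: [0.4885, -0.0559, 0.1888]
tcp_rot: [0.093, 0.996, 0.0, -0.001]
contact_force: [-0.5, -0.6, -2.4]
opening: 0.082
```

```bash

python3 -c "
from v import *
go(.4883,-.0572,.16,79.3)
v('scene','s6z',(120,320,180,340))
v('top','t6z',(180,300,310,450),5)
"; python3 pl.py
```

```text
t 6.55 p [ 0.4885 -0.0559  0.1888] yaw_y 79.34 tilt z [-1.5e-03  6.0e-04 -1.0e+00] open 0.082 F [-0.5 -0.6 -2.4]
tool shift units(4cm): [-0.003 -0.033  0.721] turn units: 0.007
scene 166 x [-0.0485  0.0441] y [-0.0056 -0.0047  0.0026] z [0.0049 0.0847]
((0.5258674621582031, 46.19273376464844), (98.20051574707031, 83.43562316894531), 0.3371160924434662)
[-0.061 -0.998  0.001] [0.02744634 0.02152643 0.00216192]
top few
```

View pics/s6z.png

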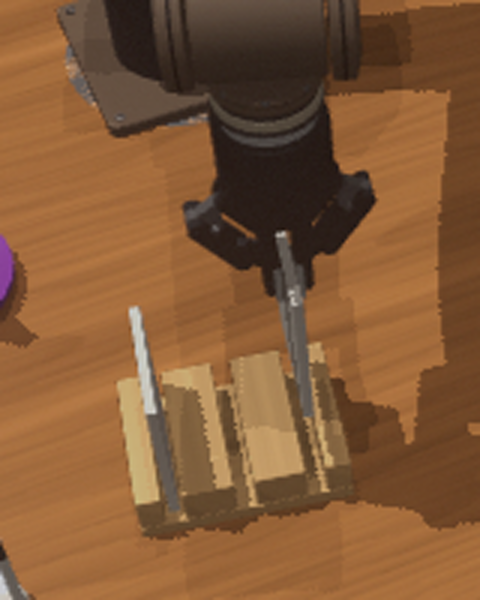

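View pics/t6z.png

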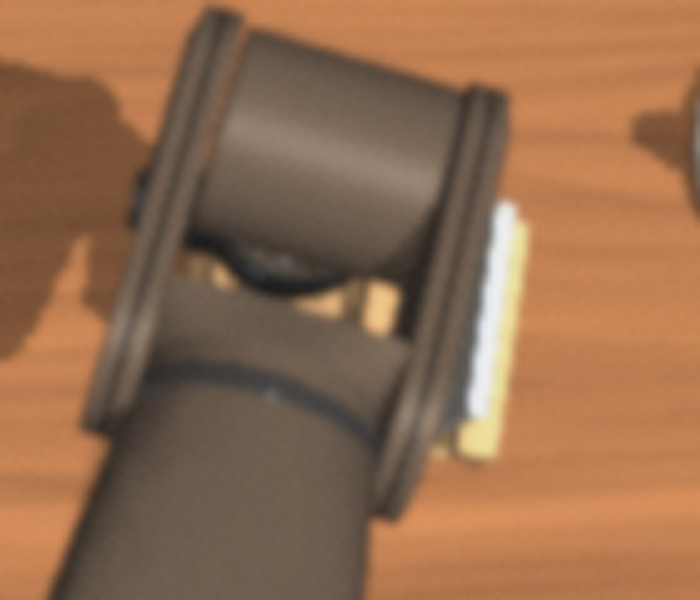

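The plate hangs over the right-hand (scene) empty slot, roughly lined up. Checking the slot in the scene camera's own depth.

```bash
cat > m3.py <<'E'
from m import *
c=np.array([.4782,-.1108]); t=np.deg2rad(79.3); ax=np.array([np.cos(t),np.sin(t)]); ay=np.array([-ax[1],ax[0]])
for nm,WW in(("top",W),("scene",WS)):
    P=WW.reshape(-1,3);P=P[np.isfinite(P).all(1)]
    q=P[:,:2]-c;x=q@ax;y=q@ay
    # tops only: gap edges
    for lo,hi in((-.06,-.02),(-.02,.02),(.02,.06)):
        k=(y>lo)&(y<hi)&(abs(x)<.1)&(abs(P[:,2]-.046)<.008)
        xs=np.sort(x[k]); g=np.diff(xs); i=np.where(g>.006)[0]
        print(nm,lo,"ext",xs[:1].round(4),xs[-1:].round(4),[(xs[j].round(4),xs[j+1].round(4)) for j in i])
E
python3 m3.py | grep -E "^(top|scene)"
```

```text
top -0.06 ext [-0.0821] [0.0827] [(np.float64(-0.0735), np.float64(-0.051)), (np.float64(-0.0069), np.float64(0.0075)), (np.float64(0.0476), np.float64(0.0627))]
top -0.02 ext [-0.0829] [0.0828] [(np.float64(-0.0736), np.float64(-0.0517)), (np.float64(-0.007), np.float64(0.0079)), (np.float64(0.0477), np.float64(0.0626))]
top 0.02 ext [-0.0819] [0.0828] [(np.float64(-0.0619), np.float64(-0.0555)), (np.float64(-0.0069), np.float64(0.0076)), (np.float64(0.0481), np.float64(0.0627))]
scene -0.06 ext [-0.0834] [0.0813] [(np.float64(-0.0086), np.float64(0.0065)), (np.float64(0.0465), np.float64(0.0612))]
scene -0.02 ext [-0.0836] [0.0812] [(np.float64(-0.0636), np.float64(-0.0522)), (np.float64(-0.0088), np.float64(0.0065)), (np.float64(0.0463), np.float64(0.0613))]
scene 0.02 ext [-0.0834] [0.0811] [(np.float64(-0.0653), np.float64(-0.0522)), (np.float64(-0.0086), np.float64(0.0066)), (np.float64(0.0465), np.float64(0.0611))]
```

Call:
step_arm(
  targets=[
    [[0,0,-0.03,0.3,0],[0,0,0,0.4,0],[0,0,0,0.4,0],[0,0,0,0.1,0],[0,0,0,0,0]],
  ],
)

```text
time: 7.17
eef_pos: [0.4873, -0.057, 0.1394]
tcp_rot: [0.093, 0.996, 0.0, -0.002]
contact_force: [-0.5, -0.7, -1.4]
opening: 0.081
```

```bash

python3 -c "
from v import *
go(.4883,-.0572,.101,79.3)
v('scene','s7z',(120,320,180,340))
"; python3 pl.py
```

```text
t 7.17 p [ 0.4873 -0.057   0.1394] yaw_y 79.31 tilt z [-0.0037  0.0012 -1.    ] open 0.081 F [-0.5 -0.7 -1.4]
tool shift units(4cm): [-0.028 -0.001  0.961] turn units: 0.002
scene 162 x [-0.0515  0.0493] y [-0.0269 -0.0048  0.0199] z [0.0058 0.0905]
((1.3186111450195312, 48.73942184448242), (112.83393096923828, 85.61910247802734), 1.2752583026885986)
[-0.045 -0.999 -0.007] [0.02941808 0.02272122 0.00676137]
top few
```

View pics/s7z.png

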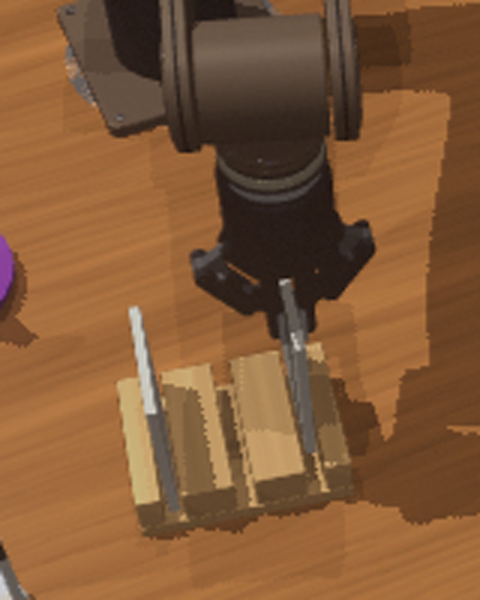

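The plate's foot is at the slot mouth (zoom ~310,445), lined up. Inserting slowly.

Call:
step_arm(
  targets=[
    [[0,0,0,0.15,0],[0,0,0,0.15,0],[0,0,0,0.15,0],[0,0,0,0.15,0],[0,0,0,0.12,0],[0,0,0,0,0]],
  ],
)

```text
time: 7.82
eef_pos: [0.4875, -0.057, 0.1108]
tcp_rot: [0.093, 0.996, 0.0, -0.001]
contact_force: [-0.4, -0.0, -2.3]
opening: 0.086
```

```bash

python3 -c "
from v import *
go(.4883,-.0572,.100,79.3)
v('scene','s8z',(120,320,180,340))
"
```

```text
t 7.82 p [ 0.4875 -0.057   0.1108] yaw_y 79.31 tilt z [-0.0029  0.001  -1.    ] open 0.086 F [-0.4 -0.  -2.3]
tool shift units(4cm): [-0.02  -0.     0.271] turn units: 0.001
```

View pics/s8z.png

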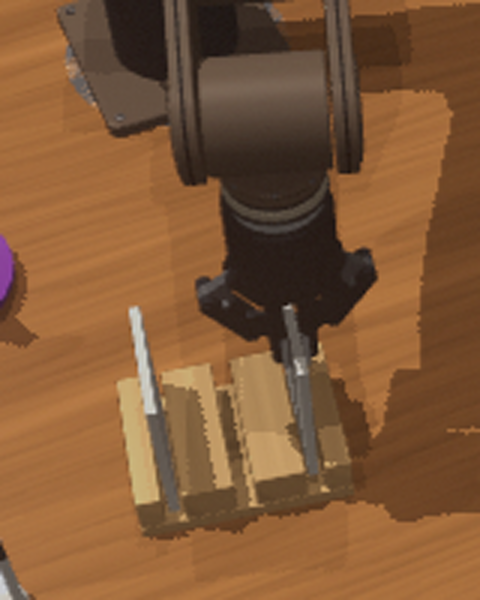

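Going in without contact force; last stretch.

Call:
step_arm(
  targets=[
    [[0,0,0,0.1,0],[0,0,0,0.1,0],[0,0,0,0.05,0],[0,0,0,0.03,0],[0,0,0,0,0]],
  ],
  squeeze=30,
)

```text
time: 8.28
eef_pos: [0.4884, -0.0573, 0.101]
tcp_rot: [0.093, 0.996, 0.0, -0.0]
contact_force: [-0.2, -0.2, -1.6]
opening: 0.085
```

Call:
step_arm(
  targets=[
    [[0,0,0,0.05,0],[0,0,0,0.03,0],[0,0,0,0,0]],
  ],
)

```text
time: 8.53
eef_pos: [0.4893, -0.0576, 0.0999]
tcp_rot: [0.093, 0.996, -0.0, 0.0]
contact_force: [-2.5, 0.0, 5.2]
opening: 0.087
```

The vertical force rose to +5 N: on the floor. Releasing.

Call:
step_arm(
  targets=[
    [[0.4,0,0,0,0],[0.4,0,0,0,0],[0.4,0,0,0,0],[0.4,0,0,0,0],[0.4,0,0,-0.2,0],[0.4,0,0,-0.5,0],[0.4,0,0,-0.8,0],[0.4,0,0,-0.8,0],[0.4,0,0,-0.8,0],[0.4,0,0,-0.8,0]],
  ],
)

```text
time: 9.37
eef_pos: [0.4883, -0.0573, 0.2562]
tcp_rot: [0.093, 0.996, -0.0, 0.0]
contact_force: [1.0, 1.0, -0.1]
opening: 0.403
```

```bash

python3 -c "
from v import *
go(.5586,-.3676,.25,7)
c,W=v('scene','s9z',(120,320,180,340))
cc=np.array([.4782,-.1108])-.0005*0; t=np.deg2rad(79.3); ax=np.array([np.cos(t),np.sin(t)]); ay=np.array([-ax[1],ax[0]])
for nm,WW in (('scene',W),('top',cam('top')[1])):
    P=WW.reshape(-1,3);P=P[np.isfinite(P).all(1)]
    x=(P[:,:2]-cc)@ax;y=(P[:,:2]-cc)@ay
    k=(abs(x-.055)<.03)&(abs(y)<.09)&(P[:,2]>.05)&(P[:,2]<.16)
    if k.sum()>10:
        print(nm,k.sum(),'x',np.percentile(x[k],[2,50,98]).round(4),'y',np.percentile(y[k],[1,99]).round(4),'z',P[k,2].min().round(4),np.percentile(P[k,2],98).round(4))
        for a in (.05,.08,.11,.135):
            kk=k&(P[:,2]>a)&(P[:,2]<a+.02); print(a,kk.sum(),np.median(x[kk]).round(4) if kk.any() else '')
"
```

```text
t 9.37 p [ 0.4883 -0.0573  0.2562] yaw_y 79.31 tilt z [ 5.e-04 -2.e-04 -1.e+00] open 0.403 F [ 1.   1.  -0.1]
tool shift units(4cm): [-3.165 -7.297  0.156] turn units: 14.461
scene 314 x [0.0477 0.0508 0.0673] y [-0.0495  0.0495] z 0.05 0.1457
0.05 50 0.0505
0.08 33 0.0499
0.11 36 0.0494
0.135 143 0.0516
top 61 x [0.0288 0.0564 0.0761] y [-0.0228  0.0094] z 0.05 0.1456
0.05 22 0.058
0.08 6 0.0574
0.11 4 0.057
0.135 24 0.0532
```

View pics/s9z.png

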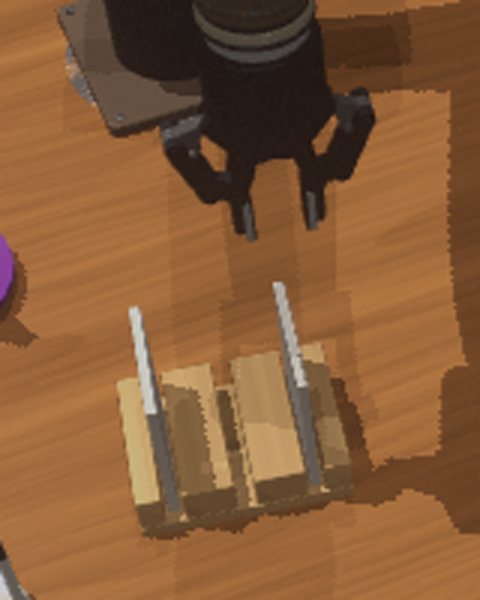

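The cover stands upright in the slot, same height as the parked plate, fingers clear. Now refine the dish pose from the first pictures.

```bash
cat > m4.py <<'E'
from m import *
for nm,WW in(("TOP",W),("SCENE",WS)):
    P=WW.reshape(-1,3);P=P[np.isfinite(P).all(1)]
    d=np.hypot(P[:,0]-.558,P[:,1]+.367)
    H=P[(d<.085)&(P[:,2]>.105)&(P[:,2]<.13)]
    r=cv2.minAreaRect((H[:,:2]*1000).astype(np.float32)); print(nm,"handle",r,H[:,2].max(),np.median(H[:,2]))
    u,s,vt=np.linalg.svd(H[:,:2]-H[:,:2].mean(0),full_matrices=False); print(nm,"dir",vt[0],np.rad2deg(np.arctan2(vt[0][1],vt[0][0])))
    D=P[(d<.12)&(P[:,2]>.006)&(P[:,2]<.03)]
    b=cv2.minEnclosingCircle((D[np.hypot(D[:,0]-.558,D[:,1]+.367)<.08][:,:2]*1000).astype(np.float32)); print(nm,"circ",b)
    T=P[(d>.078)&(d<.1)&(P[:,2]>.01)&(P[:,2]<.03)&(P[:,0]>.6)]
    print(nm,"lip",len(T),T.mean(0) if len(T) else'')
E
python3 m4.py | grep -E "TOP|SCENE"
```

```text
TOP handle ((558.6043090820312, -367.67144775390625), (17.25918960571289, 140.785888671875), 7.018102645874023) 0.1248515982376434 0.11700796025588911
TOP dir [-0.12164698  0.99257343] 96.98716428192654
TOP circ ((558.8775634765625, -367.3697814941406), 79.07064819335938)
TOP lip 76 [ 0.64293747 -0.35687486  0.02091635]
SCENE handle ((555.070068359375, -368.9342041015625), (20.33086585998535, 140.0241241455078), 6.725197792053223) 0.12245891771469904 0.11650214373620404
SCENE dir [-0.12219716  0.99250585] 97.0189237450706
SCENE circ ((561.1956787109375, -366.9449462890625), 76.7731704711914)
SCENE lip 63 [ 0.63940705 -0.35883304  0.02152756]
```

Call:
step_arm(
  targets=[
    [[0.6,0,0,0,0.96],[0.6,0,0,0,0.96],[0.6,0,0,0,0.96],[0.6,0,0,0,0.96],[0.6,0,0,0,0.96],[0.6,0,0,0,0.96],[0.6,0,0,0,0.96],[0.6,0,0,0,0.96],[0.6,0,0,0,0.96],[0.6,0,0,0,0.96]],
  ],
)

```text
time: 10.3
eef_pos: [0.4882, -0.0573, 0.2535]
tcp_rot: [0.492, 0.871, -0.0, -0.001]
contact_force: [-0.1, -0.6, 0.1]
opening: 0.603
```

Call:
step_arm(
  targets=[
    [[0.6,0,0,0,0.97],[0.6,0,0,0,0.97],[0.6,0,0,0,0.97],[0.6,0,0,0,0.97],[0.6,0,0,0,0.97],[0.6,0,0,0,0],[0.6,0,0,0,0]],
  ],
)

```text
time: 10.88
eef_pos: [0.4883, -0.0573, 0.2537]
tcp_rot: [0.661, 0.75, -0.0, -0.0]
contact_force: [-0.7, -0.5, -0.6]
opening: 0.6
```

```bash
python3 -c "
from v import *
go(.558,-.3678,.2,7)"
```

```text
t 10.88 p [ 0.4883 -0.0573  0.2537] yaw_y 7.18 tilt z [-7.e-04  2.e-04 -1.e+00] open 0.6 F [-0.7 -0.5 -0.6]
tool shift units(4cm): [-7.92   0.759  1.339] turn units: 0.036
```

Call:
step_arm(
  targets=[
    [[0.6,-0.5,0.05,0,0.04],[0.6,-0.9,0.09,0,0],[0.6,-0.9,0.09,0,0],[0.6,-0.9,0.09,0,0],[0.6,-0.9,0.09,0,0],[0.6,-0.9,0.09,0.2,0],[0.6,-0.9,0.09,0.3,0],[0.6,-0.9,0.08,0.3,0],[0.6,-0.7,0.05,0.3,0],[0.6,-0.42,0.04,0.2,0]],
  ],
)

```text
time: 11.72
eef_pos: [0.5561, -0.3712, 0.2]
tcp_rot: [0.664, 0.748, -0.0, -0.001]
contact_force: [0.3, 1.0, -0.3]
opening: 0.597
```

Call:
step_arm(
  targets=[
    [[0.6,0,0,0,0],[0.6,0,0,0,0],[0.6,0,0,0,0]],
  ],
)

```text
time: 11.97
eef_pos: [0.5567, -0.3676, 0.2023]
tcp_rot: [0.663, 0.749, 0.0, -0.0]
contact_force: [0.0, 0.2, 0.5]
opening: 0.601
```

```bash
python3 -c "
from v import *
go(.558,-.3678,.086,7)
v('scene','s10z',(200,420,60,260))
v('top','t10z',(120,270,400,560),4)"
```

```text
t 11.97 p [ 0.5567 -0.3676  0.2023] yaw_y 6.92 tilt z [-1.e-04  6.e-04 -1.e+00] open 0.601 F [0.  0.2 0.5]
tool shift units(4cm): [-0.012  0.032  2.907] turn units: -0.016
```

View pics/s10z.png

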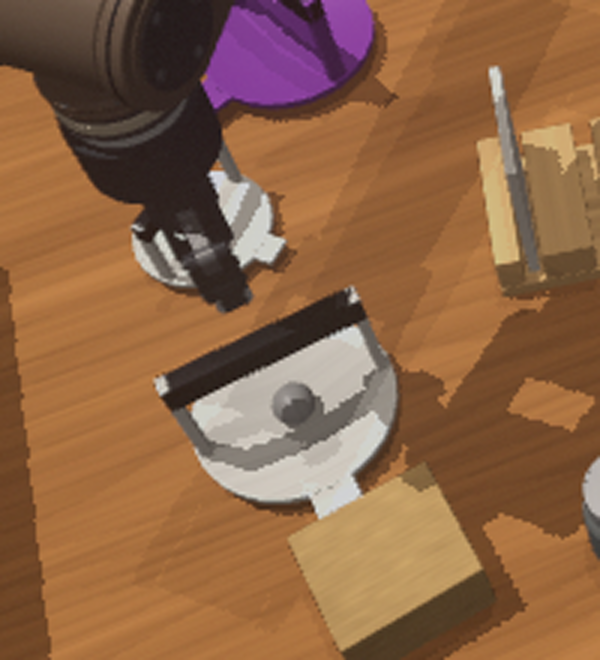

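The fingers hang over the dish's bar (zoom ~235,300), ball in the middle (295,400). Descending.

Call:
step_arm(
  targets=[
    [[0.6,0,0.03,0.3,0],[0.6,0,0,0.5,0],[0.6,0,0,0.5,0],[0.6,0,0,0.5,0],[0.6,0,0,0.4,0],[0.6,0,0,0.3,0],[0.6,0,0,0.2,0],[0.6,0,0,0.15,0],[0.6,0,0,0.05,0],[0.6,0,0,0,0]],
  ],
)

```text
time: 12.9
eef_pos: [0.558, -0.3682, 0.0863]
tcp_rot: [0.664, 0.748, -0.0, 0.0]
contact_force: [0.5, 0.5, -0.2]
opening: 0.596
```

```bash
python3 -c "
from v import *
go(.558,-.3678,.086,7)
v('scene','s11z',(200,420,60,260))"
```

```text
t 12.9 p [ 0.558  -0.3682  0.0863] yaw_y 6.86 tilt z [ 3.e-04 -3.e-04 -1.e+00] open 0.596 F [ 0.5  0.5 -0.2]
tool shift units(4cm): [ 0.009 -0.     0.007] turn units: -0.027
```

View pics/s11z.png

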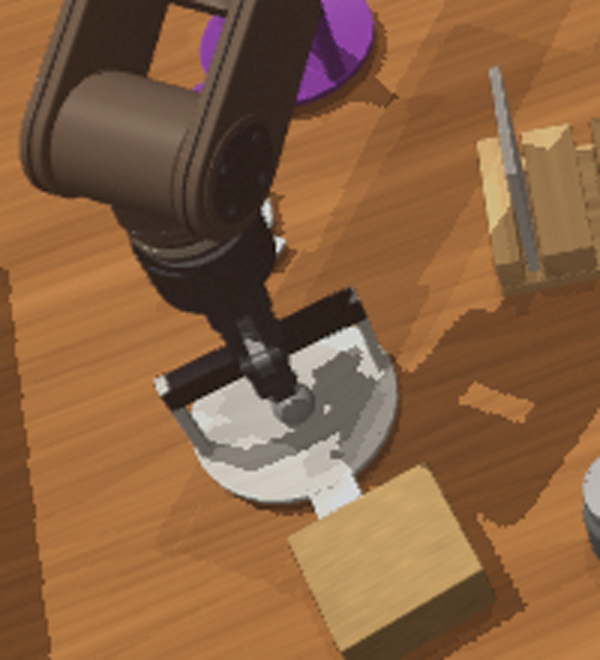

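The gripper straddles the bar's middle (zoom ~265,370). Closing in stages.

Call:
step_arm(
  targets=[
    [[0.4,0,0,0,0],[0.35,0,0,0,0],[0.3,0,0,0,0],[0.27,0,0,0,0],[0.24,0,0,0,0],[0.21,0,0,0,0],[0.18,0,0,0,0],[0.15,0,0,0,0],[0.1,0,0,0,0],[0,0,0,0,0]],
  ],
  squeeze=30,
)

```text
time: 13.78
eef_pos: [0.5573, -0.3683, 0.0862]
tcp_rot: [0.664, 0.748, -0.0, -0.001]
contact_force: [-4.5, -1.3, 2.9]
opening: 0.181
```

Call:
step_arm(
  targets=[
    [[0,0,0,0,0],[0,0,0,0,0],[0,0,0,0,0],[0,0,0,0,0]],
  ],
  squeeze=90,
)

```text
time: 14.12
eef_pos: [0.5576, -0.3683, 0.0863]
tcp_rot: [0.663, 0.748, -0.0, -0.0]
contact_force: [-4.7, -0.9, 4.5]
opening: 0.172
```

```bash
python3 -c "
from v import *
go(.558,-.3678,.086,7)
v('scene','s12z',(200,420,60,260))"
```

```text
t 14.12 p [ 0.5576 -0.3683  0.0863] yaw_y 6.87 tilt z [-8.e-04 -2.e-04 -1.e+00] open 0.172 F [-4.7 -0.9  4.5]
tool shift units(4cm): [0.011 0.012 0.008] turn units: -0.027
```

View pics/s12z.png

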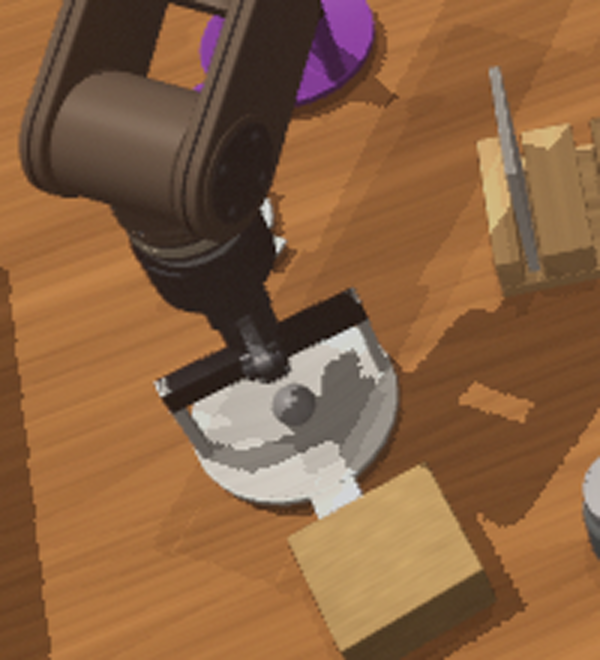

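Bar gripped, ball still centred. A gentle first lift.

Call:
step_arm(
  targets=[
    [[0,0,0,-0.02,0],[0,0,0,-0.04,0],[0,0,0,-0.06,0],[0,0,0,-0.08,0],[0,0,0,-0.1,0],[0,0,0,-0.1,0],[0,0,0,-0.08,0],[0,0,0,-0.06,0],[0,0,0,-0.04,0],[0,0,0,-0.02,0]],
  ],
  squeeze=110,
)

```text
time: 15.0
eef_pos: [0.5581, -0.3683, 0.1107]
tcp_rot: [0.664, 0.748, 0.0, 0.0]
contact_force: [-0.6, 0.1, -5.1]
opening: 0.167
```

```bash
python3 -c "
from v import *
go(.558,-.3678,.2,7)
print(get_state()['wrist_torque'])
v('scene','s13z',(200,420,60,260))"
```

```text
t 15.0 p [ 0.5581 -0.3683  0.1107] yaw_y 6.86 tilt z [ 7.e-04 -5.e-04 -1.e+00] open 0.167 F [-0.6  0.1 -5.1]
tool shift units(4cm): [ 1.100e-02  1.000e-03 -2.233e+00] turn units: -0.029
[-0.01308218  0.02001121  0.00578474]
```

View pics/s13z.png

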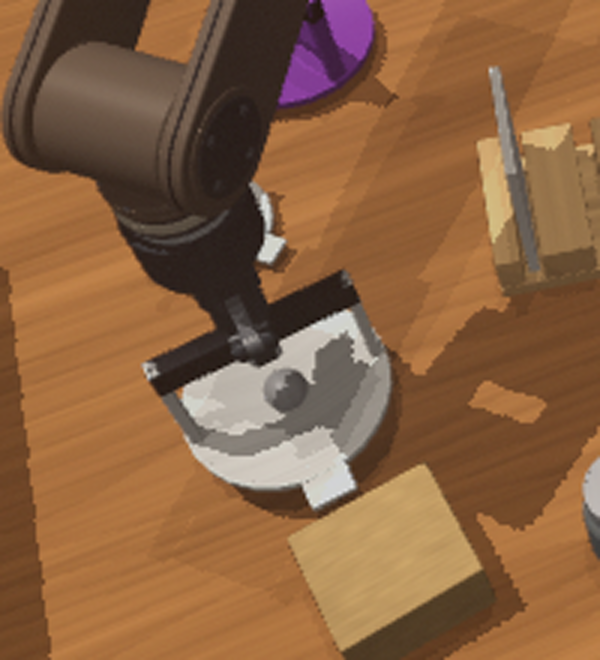

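Dish is 25 mm up, level, ball in the middle (zoom 285,388). Continuing the lift and starting the turn.

Call:
step_arm(
  targets=[
    [[0,0,0,-0.1,0],[0,0,0,-0.2,0],[0,0,0,-0.3,0],[0,0,0,-0.4,0],[0,0,0,-0.5,0],[0,0,0,-0.5,-0.1],[0,0,0,-0.5,-0.2],[0,0,0,-0.5,-0.3],[0,0,0,-0.4,-0.4],[0,0,0,-0.3,-0.5]],
  ],
)

```text
time: 15.88
eef_pos: [0.5585, -0.3686, 0.2623]
tcp_rot: [0.612, 0.791, -0.0, 0.002]
contact_force: [0.5, -0.4, -4.8]
opening: 0.167
```

Call:
step_arm(
  targets=[
    [[0,0,0,-0.2,-0.6],[0,0,0,-0.1,-0.6],[0,0,0,0,-0.6],[0,0,0,0,-0.6],[0,0,0,0,-0.6],[0,0,0,0,-0.5],[0,0,0,0,-0.4],[0,0,0,0,-0.3],[0,0,0,0,-0.2],[0,0,0,0,-0.1]],
  ],
)

```text
time: 16.72
eef_pos: [0.5579, -0.3682, 0.2712]
tcp_rot: [0.447, 0.894, -0.0, 0.001]
contact_force: [0.0, 0.2, -6.5]
opening: 0.166
```

```bash
python3 -c "
from v import *
go(.5247,.1848,.266,100.3)
print(get_state()['wrist_torque'])
v('scene','s14z',(180,400,60,260))"
```

```text
t 16.72 p [ 0.5579 -0.3682  0.2712] yaw_y 36.89 tilt z [ 9.e-04 -8.e-04 -1.e+00] open 0.166 F [ 0.   0.2 -6.5]
tool shift units(4cm): [11.556  7.634  0.119] turn units: -12.682
[-0.02618569  0.05548942  0.06026919]
```

View pics/s14z.png

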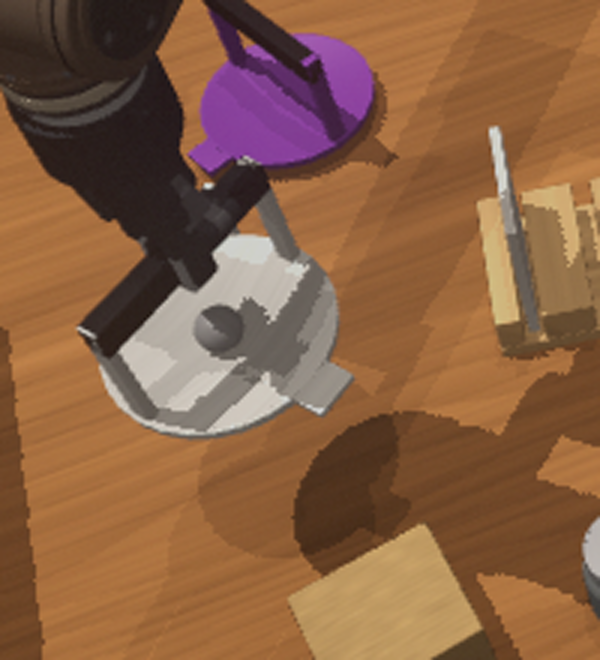

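Dish level, ball centred, lip swinging round the right way (325,390). Rest of the turn.

Call:
step_arm(
  targets=[
    [[0,0,0,0,-0.2],[0,0,0,0,-0.4],[0,0,0,0,-0.6],[0,0,0,0,-0.8],[0,0,0,0,-0.9],[0,0,0,0,-0.9],[0,0,0,0,-0.9],[0,0,0,0,-0.9],[0,0,0,0,-0.9],[0,0,0,0,-0.9]],
  ],
)

```text
time: 17.6
eef_pos: [0.5578, -0.3681, 0.2703]
tcp_rot: [0.138, 0.99, 0.0, -0.0]
contact_force: [0.2, -0.4, -5.0]
opening: 0.167
```

Call:
step_arm(
  targets=[
    [[0,0,0,0,-0.9],[0,0,0,0,-0.9],[0,0,0,0,-0.9],[0,0,0,0,-0.8],[0,0,0,0,-0.7],[0,0,0,0,-0.5],[0,0,0,0,-0.3],[0,0,0,0,-0.2],[0,0,0,0,-0.08],[0,0,0,0,0]],
  ],
)

```text
time: 18.43
eef_pos: [0.5578, -0.3681, 0.2702]
tcp_rot: [-0.089, 0.996, 0.0, -0.0]
contact_force: [0.3, -0.1, -5.7]
opening: 0.171
```

```bash
python3 -c "
from v import *
go(.5247,.1848,.266,100.3)
v('scene','s15z',(180,400,60,260))"
```

```text
t 18.43 p [ 0.5578 -0.3681  0.2702] yaw_y 100.26 tilt z [-0.  0. -1.] open 0.171 F [ 0.3 -0.1 -5.7]
tool shift units(4cm): [-1.646 13.75   0.105] turn units: -0.009
```

View pics/s15z.png

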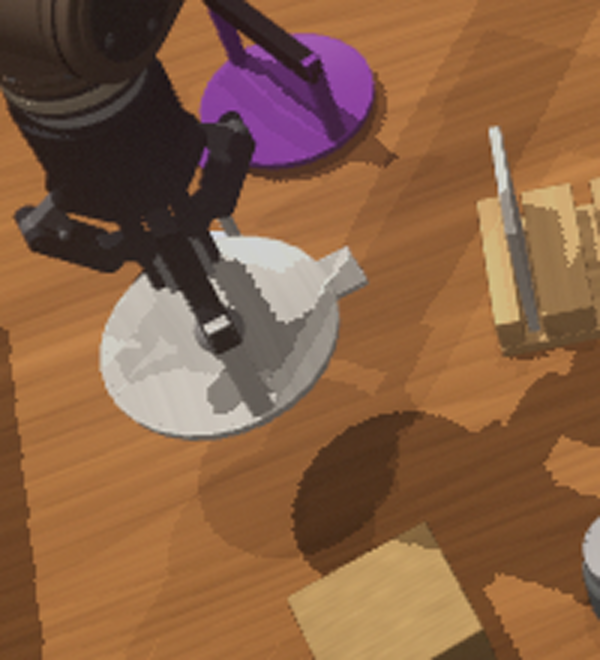

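Lip now points along the station's axis, dish level. Carrying it over with gentle ramps.

Call:
step_arm(
  targets=[
    [[0,0,0.05,0,0],[0,-0.01,0.1,0,0],[0,-0.02,0.15,0,0],[0,-0.02,0.2,0,0],[0,-0.03,0.25,0,0],[0,-0.04,0.3,0,0],[0,-0.04,0.35,0,0],[0,-0.05,0.4,0,0],[0,-0.05,0.45,0,0],[0,-0.06,0.5,0,0]],
  ],
)

```text
time: 19.32
eef_pos: [0.5506, -0.2557, 0.2702]
tcp_rot: [-0.089, 0.996, 0.0, 0.0]
contact_force: [0.1, 0.4, -5.7]
opening: 0.165
```

Call:
step_arm(
  targets=[
    [[0,-0.06,0.5,0,0],[0,-0.06,0.5,0,0],[0,-0.06,0.5,0,0],[0,-0.06,0.5,0,0],[0,-0.06,0.5,0,0],[0,-0.06,0.5,0,0],[0,-0.06,0.5,0,0],[0,-0.06,0.5,0,0],[0,-0.06,0.5,0,0],[0,-0.06,0.5,0,0]],
  ],
)

```text
time: 20.15
eef_pos: [0.5381, -0.0541, 0.2704]
tcp_rot: [-0.09, 0.996, 0.0, 0.0]
contact_force: [-0.4, -0.8, -6.2]
opening: 0.169
```

Call:
step_arm(
  targets=[
    [[0,-0.06,0.5,0,0],[0,-0.06,0.5,0,0],[0,-0.06,0.5,0,0],[0,-0.06,0.5,0,0],[0,-0.06,0.5,0,0],[0,-0.06,0.5,0,0],[0,-0.05,0.45,0,0],[0,-0.05,0.4,0,0],[0,-0.04,0.35,0,0],[0,-0.04,0.3,0,0]],
  ],
)

```text
time: 20.98
eef_pos: [0.5269, 0.1266, 0.2704]
tcp_rot: [-0.09, 0.996, 0.0, 0.0]
contact_force: [0.6, -1.0, -5.5]
opening: 0.169
```

Call:
step_arm(
  targets=[
    [[0,-0.03,0.28,0,0],[0,-0.03,0.26,0,0],[0,-0.03,0.24,0,0],[0,-0.03,0.22,0,0],[0,-0.02,0.18,0,0],[0,-0.02,0.14,0,0],[0,-0.01,0.1,0,0],[0,0,0.05,0,0],[0,0,0.03,0,0],[0,0,0,0,0]],
  ],
)

```text
time: 21.82
eef_pos: [0.5241, 0.1846, 0.2701]
tcp_rot: [-0.089, 0.996, -0.0, -0.0]
contact_force: [-0.5, -0.3, -5.9]
opening: 0.169
```

```bash
python3 -c "
from v import *
go(.5247,.1848,.143,100.3)
v('scene','s16z',(100,290,330,520))"
```

```text
t 21.82 p [0.5241 0.1846 0.2701] yaw_y 100.25 tilt z [-1.e-04 -2.e-04 -1.e+00] open 0.169 F [-0.5 -0.3 -5.9]
tool shift units(4cm): [-1.600e-02  2.000e-03  3.177e+00] turn units: -0.011
```

View pics/s16z.png

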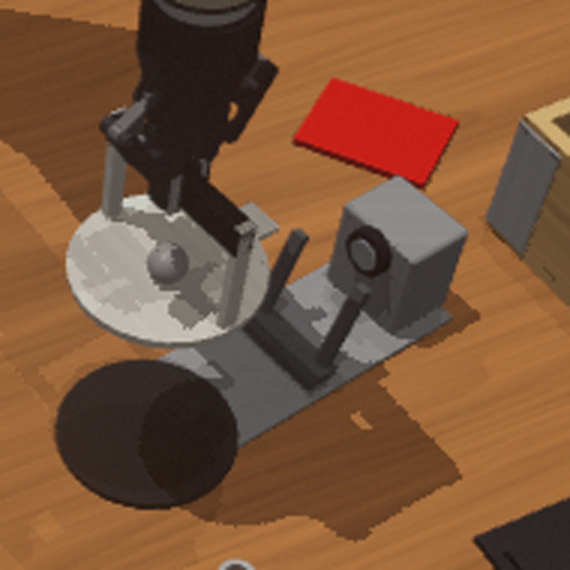

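Dish above the pad, lip toward the eye, ball in the middle (zoom 168,262). Lowering to eye level.

Call:
step_arm(
  targets=[
    [[0,0,0,0.1,0],[0,0,0,0.2,0],[0,0,0,0.3,0],[0,0,0,0.3,0],[0,0,0,0.3,0],[0,0,0,0.3,0],[0,0,0,0.3,0],[0,0,0,0.3,0],[0,0,0,0.3,0],[0,0,0,0.3,0]],
  ],
)

```text
time: 22.7
eef_pos: [0.5241, 0.1847, 0.1608]
tcp_rot: [-0.089, 0.996, -0.0, -0.0]
contact_force: [0.6, -0.2, -4.9]
opening: 0.169
```

Call:
step_arm(
  targets=[
    [[0,0,0,0.2,0],[0,0,0,0.13,0],[0,0,0,0.1,0],[0,0,0,0.05,0],[0,0,0,0,0],[0,0,0,0,0],[0,0,0,0,0]],
  ],
)

```text
time: 23.28
eef_pos: [0.5246, 0.1848, 0.1437]
tcp_rot: [-0.089, 0.996, 0.0, 0.001]
contact_force: [0.3, -0.2, -6.0]
opening: 0.168
```

```bash
cat > f.py <<'E'
from v import *
go(.5247,.1848,.143,100.3)
print("dq",np.abs(get_state()["dq"]).max())
c,W=v('scene','f_s',(100,290,330,520))
ct,WT=v('top','f_t',(150,300,110,330))
P=W.reshape(-1,3);P=P[np.isfinite(P).all(1)]
Q=WT.reshape(-1,3);Q=Q[np.isfinite(Q).all(1)]
for nm,A in(("scene",P),("top",Q)):
    d=np.hypot(A[:,0]-.5247,A[:,1]-.1848)
    D=A[(d>.055)&(d<.08)&(A[:,2]>.06)&(A[:,2]<.095)]
    if len(D)>50:
        M=np.c_[D[:,:2],np.ones(len(D))]; k=np.linalg.lstsq(M,D[:,2],rcond=None)[0]
        b=cv2.minAreaRect((D[:,:2]*1000).astype(np.float32)); print(nm,"dish plane slope",k[:2].round(3),"z",np.median(D[:,2]).round(4),"n",len(D),"circ",cv2.minEnclosingCircle((D[:,:2]*1000).astype(np.float32)))
    H=A[(d<.085)&(A[:,2]>.148)&(A[:,2]<.182)]
    if len(H)>20: print(nm,"bar z max",np.percentile(H[:,2],97).round(4))
    B=A[(d<.03)&(A[:,2]>.075)&(A[:,2]<.1)]
    if len(B): print(nm,"ball pts",len(B),B.mean(0).round(4),np.percentile(B[:,2],97).round(4))
    L=A[(d>.078)&(d<.097)&(A[:,2]>.06)&(A[:,2]<.09)]
    if len(L): print(nm,"lip",len(L),L.mean(0).round(4),np.rad2deg(np.arctan2(L.mean(0)[1]-.1848,L.mean(0)[0]-.5247)).round(1))
# sphere fit on ball
d=np.linalg.norm(P-[.5247,.1848,.08],axis=1); B=P[(d<.019)]
if len(B)>15:
    from scipy.optimize import least_squares
    r=least_squares(lambda c:np.linalg.norm(B-c,axis=1)-.015,[.5247,.1848,.08],loss="soft_l1",f_scale=.002); print("ball fit",r.x.round(4),len(B))
E
python3 f.py
```

```text
t 23.28 p [0.5246 0.1848 0.1437] yaw_y 100.26 tilt z [ 1.5e-03  2.0e-04 -1.0e+00] open 0.168 F [ 0.3 -0.2 -6. ]
tool shift units(4cm): [-0.002 -0.     0.019] turn units: -0.008
dq 0.020453442717440234
scene dish plane slope [-0.004  0.005] z 0.0783 n 903 circ ((524.0450439453125, 187.3853759765625), 77.27889251708984)
scene bar z max 0.1782
scene ball pts 127 [0.5275 0.1811 0.0888] 0.0968
scene lip 65 [0.5083 0.2674 0.0787] 101.3
top dish plane slope [ 0.011 -0.055] z 0.0786 n 279 circ ((532.6392822265625, 143.14749145507812), 58.17852783203125)
top lip 3 [0.5247 0.267  0.0784] 90.0
ball fit [0.5237 0.1837 0.0796] 163
```

View pics/f_s.png

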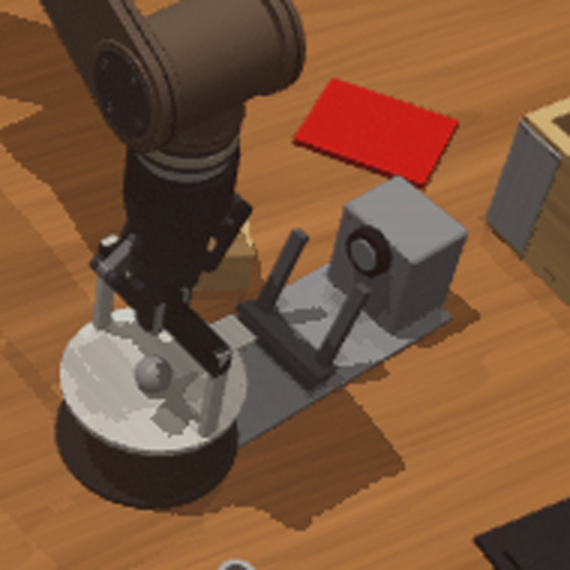

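View pics/f_t.png

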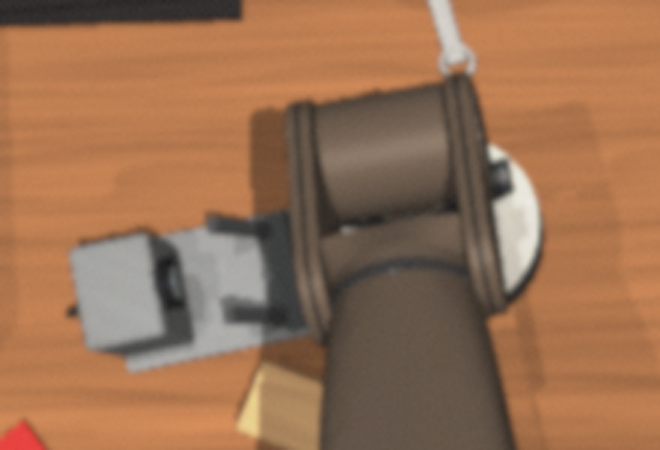

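The dish hangs level over the pad, lip toward the eye, ball in its middle at z ≈ 0.080. I'll let it settle, check the rack once, and hand in.

Call:
step_arm(
  targets=[
    [[0,0,0,0,0],[0,0,0,0,0],[0,0,0,0,0],[0,0,0,0,0],[0,0,0,0,0],[0,0,0,0,0]],
  ],
)

```text
time: 23.88
eef_pos: [0.5241, 0.1847, 0.1429]
tcp_rot: [-0.089, 0.996, -0.0, -0.0]
contact_force: [-0.1, -0.2, -5.1]
opening: 0.168
```

```bash
python3 -c "
from v import *
cam('scene','pics/end.png'); go(.5247,.1848,.143,100.3)"
```

```text
t 23.93 p [0.5241 0.1847 0.1429] yaw_y 100.26 tilt z [-1.e-04 -0.e+00 -1.e+00] open 0.166 F [-0.5  0.2 -4.9]
tool shift units(4cm): [-0.016  0.    -0.002] turn units: -0.008
```

View pics/end.png

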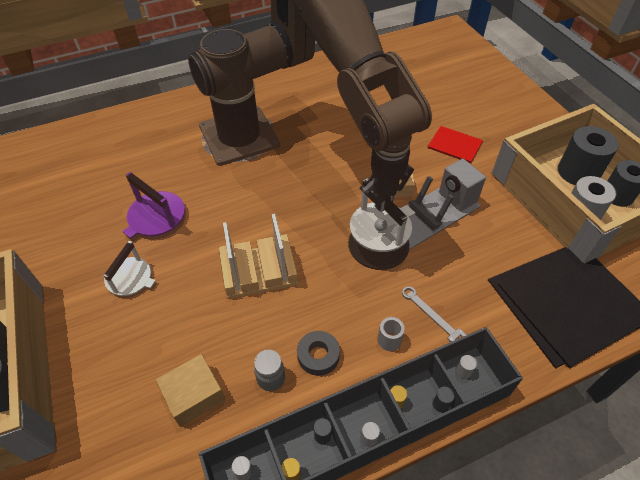

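The picture shows the cover upright in the rack (278,250), the dish held over the pad (380,230) with the ball in its middle, and everything else in its place.

```bash
python3 -c "
from h import *
print(sign_off())"
```

```text
the job is handed in; nothing more can be done
None
```

The job is handed in, at about 24 s on the robot's clock. The cover stands in the rack's end slot, let go. The dish is held still over the pad with its lip toward the eye.

**Cover:** I gripped it by its upper part, drew it off the ledge (it came upright in the jaws) and lowered it until the vertical force rose to about +5 N at the slot floor. After release, the scene camera showed it upright and centred along the slot, with its top level with the parked plate's.

**Dish:** I lifted it level by its bar, turned it about 93° and carried it over the pad with gentle ramps. Last checks:
- **Position:** the tool sits within about 1 mm of the measured pad centre.
- **Ball:** its fitted centre is at z = 0.0796 m, against the eye's 0.080 m, about 1–2 mm from the dish's middle.
- **Lip:** it points at 101° by the camera and 100.3° by the tool, against the station's axis at about 100.3°.
- **Level:** the rim slope in the scene camera was below 0.01.

**Disagreement:** the top camera's rim-slope (0.055) and lip (90°) readings differ from the scene camera's. The arm hid most of the dish from it, so I did not use them.

In the last scene picture the bystanders showed no visible movement. I judged this by eye and did not re-measure them.

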